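# Lift the flat drive with the lifter and post it through the dust box's sprung flap

### The arm

A 6-joint arm with a two-finger parallel gripper is mounted at the origin on a cart in front of the work surface, level with it; the furniture and walls round the work are solid. World frame = base frame: x ahead of the robot, y to its left, z up, the work surface at z = 0. Lengths are in mm, angles in rad, forces in N, time in s.
With the tool pointing down it reaches from about 350 to 875 mm from the base axis. Payload 4.2 kg.
Tool frame: the origin (TCP) lies on the mounting face of the last link; the fingertips stand 173 mm ahead of it and the grasp point (between the pads) lies grip_point_offset ahead of it (grip_point_offset is the distance from the TCP to the grasp point, in mm); z points along the fingers, y is the line along which they close (so a half turn about z gives the same grasp; the last joint's range is limited). The gripper opens to 85 mm and grips with 20 to 120 N. Pads are 22 mm wide; open, the fingers measure 114 mm over their backs; the gripper's body (76 mm by 85 mm) begins 54 mm behind the grasp point. The pads swing forward as they close: fully open they stand 13 mm farther back than shut.
Start: joints at [-0.992, 0.385, 0.008, 0, -1.194, -0.259], TCP at [196.501, -593.285, 404.712] pointing down, gripper open.
Joint ranges: [-3.14, 3.14], [-1.21, 2.06], [-1.07, 1.41], [-3.16, 2.05], [-2.99, -0.16], [-3.1, 3.1]. Speed limits (rad/s): [2.79, 2.79, 3.14, 3.14, 3.14, 3.14].

### API

Orientations are given as a unit quaternion [x, y, z, w].
In Python, from bench import read_state, get_image, job_done, recognise, place_of, grip_point_offset gives the robot as it stands. The module is installed in compiled form; this text tells all that it offers.
- The arm moves only by the tool carry_out, never from a script. Its arguments are lists of equal length, an entry for each row: "slide": the shift along the tool's x, y, z in m, a list of three; "roll": the turn about the tool's z in degrees; "claw": the finger opening in m, from 0 to 0.0854. A call has 1 to 8 rows; each row is the pose to reach, as a shift and turn from the pose commanded when the call began, along the tool's axes at that moment; what a row does not reach only later rows make up. A row lasts 1/8 s, in which the tool goes at most 62.5 mm and 10.7 degrees, less where a joint would pass 70% of its speed; a pose out of reach is approached as far as the arm can. A call with a gripper value outside its range is refused whole. The fingers move at their own pace and stop on an object; the grip force is fixed at half the most. Time passes only in rows, so rows that repeat a pose let the fingers close. It gives the time, the measured TCP pose, the force, the opening and the grip force at its end, in the units of the state.
- read_state(): the state, without advancing time (a new reading comes with each control period).
- get_image(name): name is "scene" or "top" or "wrist"; returns a dict with "img" (480x640x3 uint8, red, green, blue), "z_map" (480x640 float32, mm along the optical axis (not along the pixel's ray), 0 where there is no reading), "mtx" (3x3 intrinsics, pixels), "k1" (the pictures are not rectified: a ray, as slopes to the right and down, at radius r is drawn at 1 + k1 r^2 times it, then the intrinsics apply), "world_from_camera" (4x4, takes a point from camera to world coordinates); the wrist camera has in their place "T_tool_cam" (4x4, takes a point from camera to tool coordinates, whose origin is the TCP and whose axes are the flange's). Camera axes: x right, y up, looking along -z (the intrinsics and any distortion apply to the point x, -y, -z); pixel columns grow to the right and rows downward; lengths in mm; the calibration is good to about 2 mm. A picture is of the moment at which its call begins: read the wrist's pose just before it.
- job_done(): hands the job in; it is judged then, once.
Trained networks look in a picture, given as the dict that the camera call returned (one of the last four; its "shot" number tells which), for a name from the list of things; names that differ only in an ending like _2 or _b are one class to them, and where a whole thing is asked for, a point or a joint stands for the part that bears it (a point fixed in the world has none). Each returns a list of dicts, best first, with "conf" (0 to 1); they miss things now and then, are a little off and sometimes report something else, mostly with a low value. They report only what shows in the picture. A call takes as long as a camera call. They do not tell look-alikes from the thing itself.
- recognise(picture, thing): "at" ([column, row] in pixels, amid what is visible of it).
- place_of(picture, thing): "at" ([column, row] in pixels: a listed point, or the origin of a listed thing).
The state is a dict: "clock": time; "joints": joint angles; "joint_vel": joint speeds; "joint_efforts": joint torques, N m; "position": TCP position; "ee_rot": TCP orientation; "contact_force": force on the tool from outside, world axes, zero at the start; "wrist_torque": the same for the moment, N m; "gripper_width": finger opening in mm; "grasp_force": force on a finger pad.
Only numpy, scipy, OpenCV 4.12 (cv2) and the standard library are available. Lean on these libraries where they do the work, as an engineer would, in place of code of your own. Each camera call takes 0.05 s, during which the arm holds its last target. There are 200 camera calls.

### The job

Take the bench lifter by its handle, slide its blade under the flat square disk drive that stands on four feet on the dark service mat, and carry the drive level on the blade; neither the fingers nor the hand may touch the drive. Push it on the blade in through the sprung flap at the front of the grey dust box, set it down on its feet inside, and pull the blade out so that the flap swings fully shut behind it. Lay the lifter flat on the open mat again, let go, and leave the other things where they are.

Things in the scene. Friction and masses are not known exactly. Their poses are not given: they have to be found in the camera images.
- lifter: spatula-like steel bench lifter with a black bow handle, 212 long (mm), 0.1 kg, lying flat on the dark service mat (mat top z = 2). Origin on its underside below the middle of the grip, x to the blade tip, z up. Handle bar along x from -60 to 28, 18 wide in y, z 26 to 46 (grip at x 0, z 36, closing along y); a leg at x -54 goes down to the mat. A narrow sloping neck runs from x 24 down to the heel
- lifter_tip (a point): middle of the blade's front edge, on its underside, 153 mm ahead of the lifter's origin. The flat blade is 50 wide and 2.5 thick (last 12: 46 wide, 1.6 thick), from the heel forward
- lifter_heel (a point): foot of the heel's front face, 60 mm ahead of the lifter's origin, at z 0. The heel is an upright lip 50 wide, 5 thick and 9 high (6.5 over the blade) at the back of the blade; the carried drive can lean against it
- drive: flat grey square drive, 100x100, 22 mm high over all, 0.11 to 0.22 kg. Origin: centre, at the underside of its feet. Four round feet of radius 7 at x, y = +-40 hold its flat underside 8 above what it stands on: passages 66 wide and 8 high between the feet. Its -x side faces roughly to the robot and is clear; things stand close to the other three
- dust_box: grey box fixed on the mat, 165 (x) x 150 (y) x 86 mm high, closed on top. Origin: centre of its underside on the mat; its front is its own -x side. Inside: floor at z 18, width 140, back wall at x 77.5. The front opening has the full inside width, from the floor at z 18 (a step up from the mat) to z 81, covered by the flap; inner face of the shut flap at x -74.5
- flap_edge (a point): middle of the flap's lower edge. The flap is a black panel 134 wide, 44 high, 3 mm thick, hinged along its top (box frame x -76, z 78); shut, it hangs upright with its lower edge at z 34, 16 above the box floor: empty blade and heel pass under it, the drive must push it
- flap (a joint): angle of the flap: 0 shut, grows as its lower edge swings inwards and up into the box (to 1.35); it does not swing outwards. A light spring, preloaded (about 0.25 N at the lower edge to start, 0.7 N at 0.7 rad) shuts it. It can only swing shut once the drive is at least 22 mm clear of it inside; nearer, it comes to rest on top of the drive
- memo_pad: block of notes, 76x76x17, beside the drive (mm); bystander, must stay where it is; origin: centre of its underside
- mint_tin: small flat tin, 48x62x19, beside the drive (mm); bystander, must stay where it is; origin: centre of its underside
- tape_measure: tape measure standing on its edge, 38x73x60, behind the drive as the lifter goes in (mm); bystander, must stay where it is; origin: centre of its underside
- mouse: computer mouse, 124x76x48 (mm); bystander, must stay where it is; origin: centre of its underside
- mug: mug, 92x127 with its handle, 95 high (mm); bystander, must stay where it is; origin: centre of its underside
Mind the look-alikes: they are no part of the job. There is more than one size of the drive; the one meant has the size given above.

How it is judged:
By the outcome, as a careful person would: the job done as asked, in the order asked, and still so for the second after the job is handed in, with the robot touching nothing.
It also fails if it takes over 69 s, if anything falls off the work surface, if the arm or the gripper's body presses on something with over 40 N, if the wrist force passes 120 N, or if a joint passes its speed limit or range.

## Working session

There is one attempt and no reset: what is moved stays moved. The work goes in short steps, Python scripts to look and compute and a tool call to move; the robot and the scene stay as the last step left them, time stands still between calls to the robot, and variables do not carry over. Pictures are saved under pics/ and viewed, at most 12 in all, crops included, and the job is handed in when it is done.

Besides the shell and the picture viewer there is one more tool, called after "Request:" by a JSON object that holds its "name" and its "arguments". carry_out: Moves the arm, as the interface text tells. Its arguments: {"type":"object","properties":{"slide":{"type":"array"},"roll":{"type":"array"},"claw":{"type":"array"}},"required":["slide","roll","claw"]}

```bash
mkdir -p pics; cat > h.py <<'E'
import numpy as np, cv2
from bench import *
from scipy.spatial.transform import Rotation as R
def save(p,n): cv2.imwrite('pics/'+n,cv2.cvtColor(p['img'],cv2.COLOR_RGB2BGR))
def wfc(p,st=None):
    if 'world_from_camera' in p: return np.array(p['world_from_camera'])
    T=np.eye(4);T[:3,:3]=R.from_quat(st['ee_rot']).as_matrix();T[:3,3]=st['position'];return T@np.array(p['T_tool_cam'])
def rays(p,uv):
    K=np.array(p['mtx']);uv=np.atleast_2d(np.array(uv,float))
    d=np.stack([(uv[:,0]-K[0,2])/K[0,0],(uv[:,1]-K[1,2])/K[1,1]],1);s=d.copy()
    for _ in range(20): s=d/(1+p['k1']*(s**2).sum(1,keepdims=True))
    return np.c_[s[:,0],-s[:,1],-np.ones(len(s))]
def at_z(p,uv,z,st=None):
    T=wfc(p,st);r=rays(p,uv)@T[:3,:3].T;o=T[:3,3]
    return o+r*((z-o[2])/r[:,2])[:,None]
def cloud(p,st=None):
    T=wfc(p,st);h,w=p['z_map'].shape;u,v=np.meshgrid(np.arange(w),np.arange(h))
    r=rays(p,np.c_[u.ravel(),v.ravel()])*p['z_map'].reshape(-1,1)
    q=(r@T[:3,:3].T+T[:3,3]).reshape(h,w,3);q[p['z_map']==0]=np.nan;return q
E
python3 - <<'E'
from h import *
np.set_printoptions(precision=1,suppress=True)
print(grip_point_offset, read_state())
for n in ['top','scene']:
    p=get_image(n);save(p,n+'0.png');np.savez(n+'0.npz',**p)
    C=cloud(p)
    print(n,wfc(p)[:3,3])
    for t in ['lifter','lifter_tip','lifter_heel','drive','dust_box','flap_edge','memo_pad','mint_tin','tape_measure','mouse','mug']:
        for r in place_of(p,t)[:3]:
            u,v=np.round(r['at']).astype(int); print(t,round(r['conf'],2),u,v,C[min(v,479),min(u,639)], at_z(p,r['at'],2)[0])
E
```

```text
154.70000000000002 {'clock': 0.0, 'joints': array([-1. ,  0.4,  0. , -0. , -1.2, -0.3]), 'joint_vel': array([-0.,  0., -0., -0.,  0.,  0.]), 'joint_efforts': array([  0. , -39.2,  18.8,   4.2,  -0. ,   0. ]), 'position': array([ 196.4, -593.1,  403.6]), 'ee_rot': array([-0.2,  1. ,  0. , -0. ]), 'contact_force': array([-0.2,  0.8, -0.4]), 'wrist_torque': array([-0., -0.,  0.]), 'grasp_force': 0.0, 'gripper_width': 85.61758720706295}
top [ 300.2   60.1 1352.6]
lifter 0.78 362 294 [447.1 -56.4  45.2] [451.4 -60.5   2. ]
lifter 0.74 300 299 [443.3  96.8   4.6] [444.1  96.1   2. ]
lifter_tip 0.94 297 300 [441.1 104.4   3.5] [440.  103.8   2. ]
lifter_heel 0.67 335 300 [438.1   8.8   7.4] [439.6   8.    2. ]
drive 0.77 464 265 [ 516.2 -318.8   20.4] [ 519.7 -322.8    2. ]
drive 0.76 416 220 [ 635.3 -205.    25. ] [ 640.5 -210.8    2. ]
dust_box 0.89 301 228 [607.8  88.5  85. ] [629.   90.1   2. ]
flap_edge 0.44 305 254 [554.7  81.2  24. ] [558.1  81.1   2. ]
memo_pad 0.62 380 206 [ 676.7 -115.6   19.2] [ 681.2 -118.1    2. ]
memo_pad 0.29 460 223 [ 624.5 -316.8   24.1] [ 629.6 -322.2    2
[... 424 characters left out ...]
71 368 275 [433.7  94.2   4.8] [434.9  93.6   2. ]
lifter_heel 0.76 362 252 [446.2  18.4   8.9] [446.   13.7   2. ]
drive 0.83 335 165 [ 513.1 -317.3   14.9] [ 513.3 -327.     2. ]
drive 0.82 297 190 [ 637.9 -205.1   26.3] [ 639.6 -224.3    2. ]
flap_edge 0.59 301 165 [ 625.  -314.3   20.4] [ 625.4 -329.8    2. ]
flap_edge 0.34 364 275 [444.7  91.3   0.2] [444.   92.1   2. ]
memo_pad 0.63 280 220 [689.8 -94.9  19.2] [ 691.7 -108.4    2. ]
mint_tin 0.79 300 168 [ 628.4 -303.5   18. ] [ 629.4 -317.2    2. ]
mint_tin 0.75 363 232 [442.5 -30.   42.9] [438.2 -56.5   2. ]
tape_measure 0.75 266 187 [ 735.  -211.7   35.2] [ 738.7 -239.6    2. ]
mug 0.6 315 379 [592.1 406.2  36.1] [592.  394.5   2. ]
```

```bash
python3 - <<'E'
import cv2
a=cv2.imread('pics/top0.png')
cv2.imwrite('pics/topc.png',cv2.resize(a[160:340,250:510],None,fx=3,fy=3,interpolation=cv2.INTER_CUBIC))
E
```

```text
(no output)
```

View pics/topc.png

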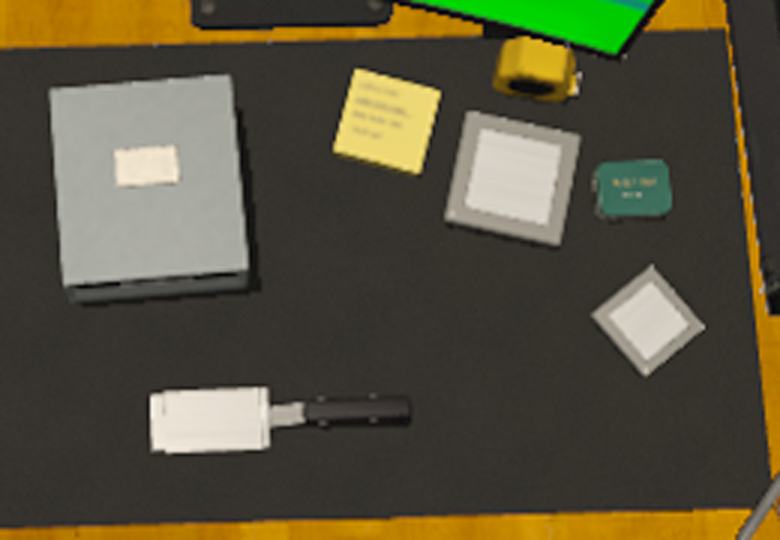

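View pics/scene0.png

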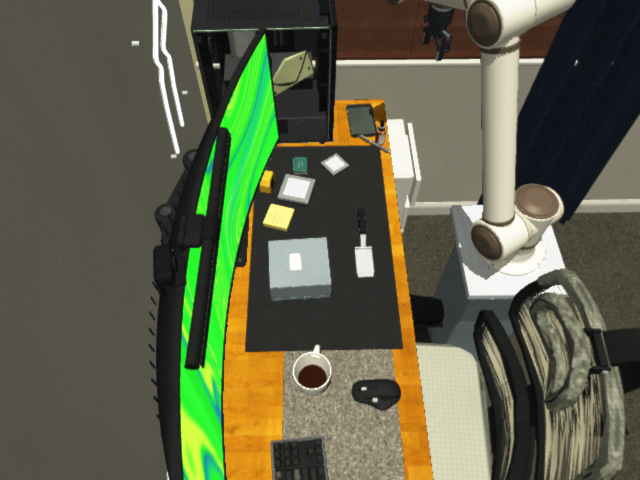

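The top view shows the lifter at about (362,294), with its handle to −y. There are two drive look-alikes: A at (421,219) between the pad, tin and tape, and B at (466,267) turned 45° and smaller. I'll measure both, along with the box and lifter.

```bash
cat >> h.py <<'E'
def rect(P):
    (c,s,a)=cv2.minAreaRect(P[:,:2].astype(np.float32)*1.0); return np.round(c,1),np.round(s,1),round(a,1)
def comp(mask,C,seed):
    n,l=cv2.connectedComponents(mask.astype(np.uint8)); u,v=seed; return l==l[v,u]
E
python3 - <<'E'
from h import *
st=read_state();print(st['joints'].round(4),st['ee_rot'].round(4))
T=get_image('wrist')['T_tool_cam'];print(np.round(T,3))
p=dict(np.load('top0.npz'));C=cloud(p);g=p['img'].astype(int)
bright=(g.min(2)>90)
for n,seed,z in [('A',(421,219),24),('B',(466,267),20),('box',(285,205),88),('blade',(320,300),3.5)]:
    m=comp(bright,C,seed);v,u=np.nonzero(m)
    print(n,m.sum(),np.nanmedian(C[m][:,2]),rect(at_z(p,np.c_[u,v],z)))
E
```

```text
[-0.9924  0.3847  0.0079  0.     -1.194  -0.2586] [-0.1592  0.9872  0.     -0.    ]
[[ 0.0000e+00  9.5500e-01  2.9700e-01  7.6766e+01]
 [ 1.0000e+00  0.0000e+00 -1.0000e-03  7.0400e-01]
 [-1.0000e-03  2.9700e-01 -9.5500e-01  2.9915e+01]
 [ 0.0000e+00  0.0000e+00  0.0000e+00  1.0000e+00]]
A 1470 24.774674782163856 (array([ 639. , -216.9]), array([99.6, 99.7]), 75.2)
B 721 17.260316394228767 (array([ 512.5, -322.8]), array([67.9, 68.3]), 36.9)
box 4075 88.88515977335567 (array([629.6,  93.1]), array([166.6, 150.8]), 3.4)
blade 912 5.665511964791676 (array([440.5,  32.5]), array([128.7,  53. ]), 88.8)
```

Drive A measures 100×100 and B measures 68×68, so A is the one meant. Next I'll look from nearer on the way to the lifter.

Request:
{"name": "carry_out", "arguments": {"slide": [[-0.053,0.031,0],[-0.106,0.062,0],[-0.159,0.093,0],[-0.212,0.124,0],[-0.265,0.155,0],[-0.318,0.186,0],[-0.371,0.217,0],[-0.424,0.248,0]], "roll": [3,6,9,12,15,18,18,18], "claw": [0.085,0.085,0.085,0.085,0.085,0.085,0.085,0.085]}}

```text
clock: 2.25
position: [522.1, -222.8, 405.1]
ee_rot: [-0.003, 1.0, -0.0, 0.0]
contact_force: [0.5, -1.0, 0.5]
gripper_width: 84.9
grasp_force: 0.0
```

```bash
cat >> h.py <<'E'
def go(tx,ty,tz,ang,st=None):
    "slide (m) and roll (deg) to bring TCP to world tx,ty,tz and tool x to ang deg"
    st=st or read_state();Rm=R.from_quat(st['ee_rot']).as_matrix()
    a=np.degrees(np.arctan2(Rm[1,0],Rm[0,0]));d=Rm.T@(np.array([tx,ty,tz])-st['position'])
    print('now',st['position'].round(1),'ang',round(a%360,2),'tilt',Rm[:,2].round(4),'slide',(d/1000).round(4),'dist',np.linalg.norm(d).round(0),'roll',round(-((ang-a+180)%360-180),2),'t',st['clock'])
def wpic(n):
    st=read_state();p=get_image('wrist');save(p,n+'.png');np.savez(n+'.npz',**p,**{k:st[k] for k in('position','ee_rot')});return p,st
E
python3 - <<'E'
from h import *
p,st=wpic('w1');go(445,-55,300,270,st)
C=cloud(p,st);g=p['img'].astype(int)
for t in ['drive','lifter','memo_pad','tape_measure','mint_tin']:
    for r in place_of(p,t)[:2]:
        print(t,r['conf'],np.round(r['at']),at_z(p,r['at'],2,st)[0])
m=(abs(C[...,2]-24)<5);n,l,s,c=cv2.connectedComponentsWithStats(m.astype(np.uint8))
for i in range(1,n):
    if s[i,4]>2000:
        v,u=np.nonzero(l==i); print(s[i],C[l==i].mean(0),rect(at_z(p,np.c_[u,v],24,st)))
E
```

```text
now [ 522.1 -222.8  405.1] ang 180.34 tilt [ 8.e-04 -3.e-04 -1.e+00] slide [0.0762 0.1683 0.105 ] dist 212.0 roll -89.66 t 2.25
drive 0.95 [323. 298.] [ 636.98049162 -217.35411163    2.        ]
drive 0.66 [215. 178.] [ 510.41374753 -322.04752964    2.        ]
lifter 0.55 [500. 105.] [440.40584954 -56.28236452   2.        ]
memo_pad 0.65 [418. 342.] [ 690.10719801 -112.79017008    2.        ]
tape_measure 0.58 [297. 373.] [ 731.78788152 -246.41835854    2.        ]
mint_tin 0.74 [226. 289.] [ 627.05568774 -319.42946126    2.        ]
[ 265  251  121  109 9001] [ 633.76042375 -217.50695079   24.82580277] (array([ 636.3, -217.5]), array([100. , 101.8]), 75.5)
[ 189  273   64   45 2381] [ 623.47473871 -317.82237607   21.88901387] (array([ 623.6, -319.5]), array([48.3, 61.2]), 0.9)
[ 376  314   69   75 2274] [ 693.39414654 -123.49187965   19.71599694] (array([ 688.6, -115.2]), array([75.8, 75.6]), 72.8)
```

View pics/w1.png

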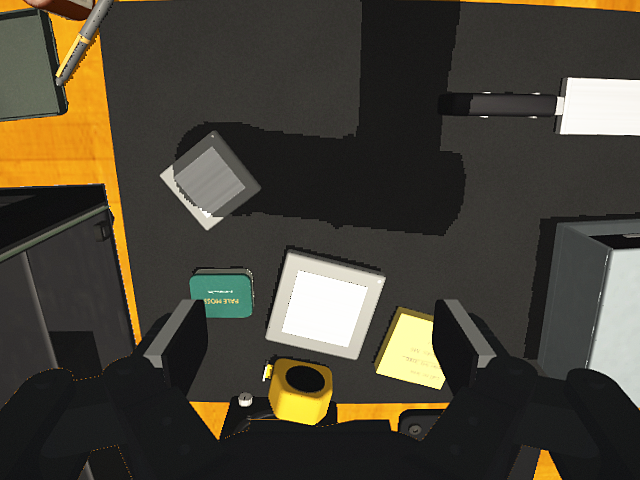

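w1 shows the 100 mm drive A at (325,303) between tin, tape and memo pad, and the small look-alike B at (210,180). The lifter handle is at (500,105). Drive A is confirmed at about (636.5, −217.4), yaw about −14.6°. Moving over the lifter.

Request:
{"name": "carry_out", "arguments": {"slide": [[0.01,0.021,0.013],[0.02,0.042,0.026],[0.03,0.063,0.039],[0.04,0.084,0.052],[0.05,0.105,0.065],[0.06,0.126,0.078],[0.07,0.147,0.091],[0.076,0.168,0.105]], "roll": [-10.7,-21.4,-32.1,-42.8,-53.5,-64.2,-74.9,-85.6], "claw": [0.085,0.085,0.085,0.085,0.085,0.085,0.085,0.085]}}

```text
clock: 3.55
position: [443.1, -57.8, 299.8]
ee_rot: [-0.683, 0.731, -0.0, 0.0]
contact_force: [0.2, -0.1, 0.3]
gripper_width: 84.7
grasp_force: 0.0
```

```bash
python3 - <<'E'
from h import *
p,st=wpic('w2');go(445,-55,300,270,st)
C=cloud(p,st)
for t,z in [('lifter',2),('lifter_tip',2),('lifter_heel',2)]:
    for r in place_of(p,t)[:2]:
        print(t,r['conf'],np.round(r['at']),at_z(p,r['at'],z,st)[0])
x,y,z=C[...,0],C[...,1],C[...,2]
near=(x>390)&(x<500)&(y>-140)&(y<120)
for lo,hi,h in [(40,54,48),]:
    m=near&(z>lo)&(z<hi);v,u=np.nonzero(m);print(m.sum(),C[m].mean(0),rect(at_z(p,np.c_[u,v],h,st)))
m=near&(p['img'].min(2)>150)&(z<20);n,l,s,c=cv2.connectedComponentsWithStats(m.astype(np.uint8))
i=1+s[1:,4].argmax();v,u=np.nonzero(l==i);print(s[i],rect(at_z(p,np.c_[u,v],4.5,st)))
E
```

```text
now [443.1 -57.8 299.8] ang 266.12 tilt [ 9.e-04  1.e-04 -1.e+00] slide [-0.0029 -0.0017 -0.0002] dist 3.0 roll -3.88 t 3.55
lifter 0.84 [322. 219.] [440.53803454 -57.50805528   2.        ]
lifter 0.72 [329. 296.] [439.14121334   2.77792516   2.        ]
lifter_tip 0.73 [337. 399.] [438.08253921  98.81343064   2.        ]
lifter_heel 0.8 [328. 296.] [439.98274393   2.97194306   2.        ]
4382 [440.46108816 -75.68153002  48.21854971] (array([440.4, -73.4]), array([19. , 86.9]), 0.8)
[ 295  290   72  111 6468] (array([439.2,  46.4]), array([ 50.6, 100.7]), 0.8)
```

View pics/w2.png

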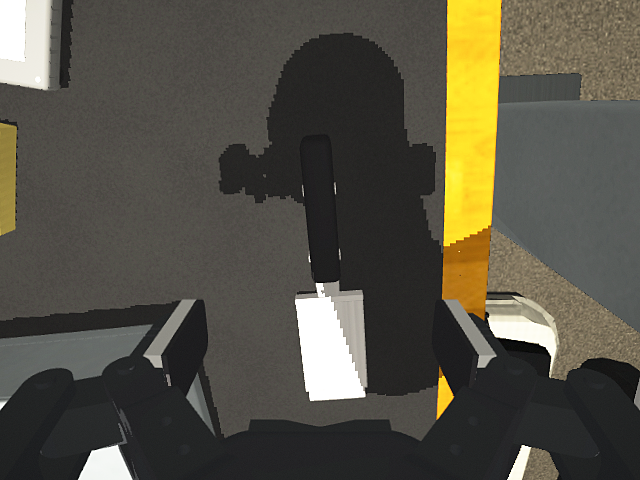

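w2 shows the handle running from (318,140) to (328,280) and the blade to (337,399). That puts the lifter origin at (440.2, −57.4) with axis 90.7°.

```bash
python3 -c "
from h import *
go(440.2,-57.4,193,270.7)"
```

```text
now [444.  -57.8 300.2] ang 265.75 tilt [ 7.e-04 -2.e-04 -1.e+00] slide [-1.000e-04  3.900e-03  1.072e-01] dist 107.0 roll -4.95 t 3.75
```

Request:
{"name": "carry_out", "arguments": {"slide": [[0,0.003,0.03],[0,0.0035,0.06],[0,0.0035,0.085],[0,0.0035,0.097],[0,0.0035,0.107],[0,0.0035,0.107]], "roll": [-4.7,-4.7,-4.7,-4.7,-4.7,-4.7], "claw": [0.085,0.085,0.085,0.075,0.06,0.045]}}

```text
clock: 4.5
position: [440.8, -57.0, 192.7]
ee_rot: [0.711, -0.704, -0.0, 0.0]
contact_force: [0.2, -0.7, 0.3]
gripper_width: 45.4
grasp_force: 0.0
```

Request:
{"name": "carry_out", "arguments": {"slide": [[0,0,0],[0,0,0],[0,0,0],[0,0,0],[0,0,0]], "roll": [0,0,0,0,0], "claw": [0.025,0.005,0.0,0.0,0.0]}}

```text
clock: 5.12
position: [441.1, -56.6, 193.5]
ee_rot: [0.711, -0.703, 0.001, -0.001]
contact_force: [0.1, -0.2, 5.2]
gripper_width: 17.1
grasp_force: 59.2
```

```bash
python3 -c "
from h import *
st=read_state();print(st['gripper_width'],st['grasp_force'],st['contact_force'])
go(440,-57,260,180,st)"
```

```text
17.085886158248712 59.21867251396179 [ 0.13146467 -0.16807845  5.19531707]
now [441.1 -56.6 193.5] ang 270.66 tilt [ 1.8e-03  1.0e-04 -1.0e+00] slide [ 0.0004  0.001  -0.0665] dist 67.0 roll 90.66 t 5.125
```

Request:
{"name": "carry_out", "arguments": {"slide": [[0,0,-0.02],[0.02,0.01,-0.045],[0.05,0.023,-0.06],[0.08,0.036,-0.06],[0.0975,0.045,-0.06],[0.0975,0.045,-0.06],[0.0975,0.045,-0.06],[0.0975,0.045,-0.06]], "roll": [0,2,10,20,30,40,50,60], "claw": [0,0,0,0,0,0,0,0]}}

```text
clock: 6.12
position: [396.2, -154.8, 252.4]
ee_rot: [-0.261, 0.965, 0.0, -0.0]
contact_force: [-0.4, 0.5, -0.7]
gripper_width: 17.0
grasp_force: 58.8
```

Request:
{"name": "carry_out", "arguments": {"slide": [[0,0,0],[0,0,0],[0,0,0],[0,0,0],[0,0,0],[0,0,0]], "roll": [10,20,30,40,45.3,45.3], "claw": [0,0,0,0,0,0]}}

```text
clock: 6.88
position: [396.3, -154.7, 252.5]
ee_rot: [0.127, 0.992, 0.0, -0.0]
contact_force: [0.1, -0.7, -1.2]
gripper_width: 17.3
grasp_force: 58.8
```

```bash
cat > look.py <<'E'
from h import *
import sys
p,st=wpic(sys.argv[1]);C=cloud(p,st);q=st['position'];Rm=R.from_quat(st['ee_rot']).as_matrix()
# tool-aligned lifter frame: X = -tool x, Y = tool y, Z up, origin at tcp
L=np.stack([-(C-q)@Rm[:,0],(C-q)@Rm[:,1],C[...,2]],-1)
g=p['img']
m=(g.min(2)>140)&(L[...,0]>45)&(L[...,0]<170)&(abs(L[...,1])<45)&(abs(L[...,2]-(q[2]-191))<12)
n,l,s,c=cv2.connectedComponentsWithStats(m.astype(np.uint8));i=1+s[1:,4].argmax();B=L[l==i];B=B[B[:,0]>66]
print('blade n',len(B),'x',B[:,0].min().round(1),B[:,0].max().round(1),'y',B[:,1].min().round(1),B[:,1].max().round(1))
A=np.c_[B[:,:2],np.ones(len(B))];k=np.linalg.lstsq(A,B[:,2],rcond=None)[0];print('top plane slope x,y',k[:2].round(4),'z at x=0:',k[2].round(2),'tip',(k[2]+k[0]*153).round(2),'tcp z',q[2].round(1))
xs=np.arange(72,145,8);mid=[np.mean([B[abs(B[:,0]-x)<4][:,1].min(),B[abs(B[:,0]-x)<4][:,1].max()]) for x in xs if (abs(B[:,0]-x)<4).any()]
print('mid y',np.round(mid,1))
d=(C[...,0]>560)&(C[...,1]<-140)&(C[...,1]>-275)&(C[...,0]<700)&(abs(C[...,2]-24)<5)
n,l,s,c=cv2.connectedComponentsWithStats(d.astype(np.uint8))
i=1+s[1:,4].argmax();v,u=np.nonzero(l==i);P=at_z(p,np.c_[u,v],24,st);print('drive',s[i],rect(P))
for t in ['lifter_tip','lifter_heel','drive']:
    for r in place_of(p,t)[:1]:
        zz=q[2]-191 if 'lift' in t else 2
        w=at_z(p,r['at'],zz,st)[0];print(t,round(r['conf'],2),np.round(r['at']),w.round(1),'L',(-(w-q)@Rm[:,0]).round(1),((w-q)@Rm[:,1]).round(1))
go(*map(float,sys.argv[2:6]),st)
E
python3 look.py w3 397 -155 194 165.4
```

```text
blade n 905 x 66.0 77.6 y -17.1 17.3
top plane slope x,y [-0.0329  0.0037] z at x=0: 66.45 tip 61.42 tcp z 252.5
mid y [0.1 0.1]Traceback (most recent call last):
  File "look.py", line 15, in <module>
    i=1+s[1:,4].argmax();v,u=np.nonzero(l==i);P=at_z(p,np.c_[u,v],24,st);print('drive',s[i],rect(P))
        ~~~~~~~~~~~~~~^^
ValueError: attempt to get argmax of an empty sequence
```

View pics/w3.png

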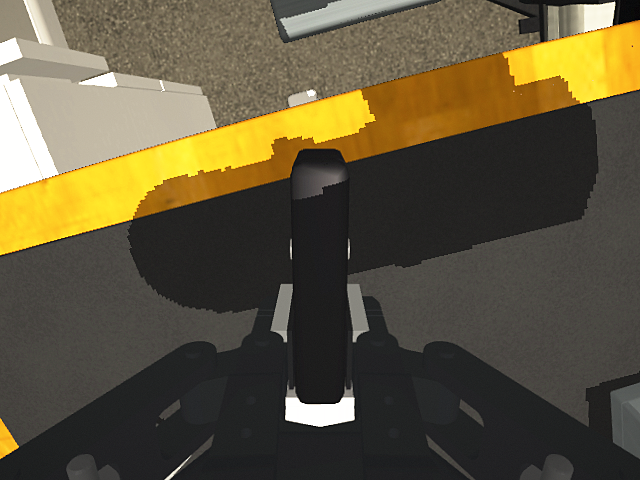

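w3: the wrist camera sees only the handle, from (320,155) to (320,400), held straight. The blade is hidden behind the gripper. I'll use the top and scene cameras for blade versus drive.

```bash
cat > chk.py <<'E'
from h import *
import sys
st=read_state();q=st['position'];Rm=R.from_quat(st['ee_rot']).as_matrix();X=-Rm[:,0];Y=Rm[:,1]
for n in ['top','scene']:
    p=get_image(n);save(p,sys.argv[1]+n+'.png');np.savez(sys.argv[1]+n+'.npz',**p);C=cloud(p)
    l0=(C-q)@X;l1=(C-q)@Y;dz=C[...,2]-(q[2]-191)
    m=(l0>64)&(l0<150)&(abs(l1)<24)&(abs(dz)<9)&(p['img'].min(2)>110)
    if m.sum()>20:
        k=np.linalg.lstsq(np.c_[l0[m],l1[m],np.ones(m.sum())],dz[m],rcond=None)[0]
        print(n,m.sum(),'blade slope x,y',k[:2].round(4),'top z rel at heel,tip',(k[2]+60*k[0]).round(2),(k[2]+153*k[0]).round(2))
        m=(l0>50)&(l0<175)&(abs(l1)<40)&(abs(dz)<9)&(p['img'].min(2)>110)
        v,u=np.nonzero(m);w=at_z(p,np.c_[u,v],q[2]-188.5);f=np.c_[(w-q)@X,(w-q)@Y];print('  blade rect in tool frame',rect(f),'x',f[:,0].min().round(1),f[:,0].max().round(1))
    for t in ['lifter_tip','lifter_heel']:
        for r in place_of(p,t)[:1]:
            w=at_z(p,r['at'],q[2]-191)[0];print('  ',t,round(r['conf'],2),w.round(1),'L',((w-q)@X).round(1),((w-q)@Y).round(1))
go(*map(float,sys.argv[2:6]),st)
E
python3 chk.py c1 397 -155 194 165.4
```

```text
top 504 blade slope x,y [0.0024 0.0001] top z rel at heel,tip 2.03 2.24
  blade rect in tool frame (array([117.1,   1. ]), array([51.3, 71.4]), 90.0) x 81.4 152.8
   lifter_tip 0.59 [583.1 378.6  61.5] L 46.4 563.1
   lifter_heel 0.89 [ 454.8 -169.5   61.5] L 60.4 0.3
scene 335 blade slope x,y [-0.0019 -0.0021] top z rel at heel,tip 2.56 2.39
  blade rect in tool frame (array([103.2,   2.1]), array([ 51.9, 101.9]), 89.9) x 52.3 154.2
   lifter_tip 0.95 [ 544.6 -200.4   61.5] L 155.0 -6.9
   lifter_heel 0.76 [ 462.2 -151.8   61.5] L 63.0 19.3
now [ 396.4 -154.7  252.5] ang 165.41 tilt [-6.e-04  2.e-04 -1.e+00] slide [-0.0007 -0.0002  0.0585] dist 59.0 roll 0.01 t 6.925
```

Request:
{"name": "carry_out", "arguments": {"slide": [[0,0,0.03],[0,0,0.05],[0,0,0.058],[-0.03,0,0.058],[-0.06,0,0.058],[-0.09,0,0.058],[-0.115,0,0.058],[-0.13,0,0.058]], "roll": [0,0,0,0,0,0,0,0], "claw": [0,0,0,0,0,0,0,0]}}

```text
clock: 8.22
position: [523.9, -188.0, 195.1]
ee_rot: [0.128, 0.992, -0.0, 0.001]
contact_force: [0.7, 0.2, -0.5]
gripper_width: 16.9
grasp_force: 58.9
```

```bash
cat > dr.py <<'E'
from h import *
import sys
st=read_state();q=st['position'];Rm=R.from_quat(st['ee_rot']).as_matrix();X=-Rm[:,0];Y=Rm[:,1]
h=float(sys.argv[2]) # drive top z
print('F',st['contact_force'].round(1),'grip',st['grasp_force'].round(1))
for n in ['top','scene']:
    p=get_image(n);save(p,sys.argv[1]+n+'.png');np.savez(sys.argv[1]+n+'.npz',**p);C=cloud(p)
    l0=(C-q)@X;l1=(C-q)@Y
    m=(l0>45)&(l0<185)&(abs(l1)<75)&(abs(C[...,2]-h)<6)&(p['img'].min(2)>90)
    k=np.linalg.lstsq(np.c_[l0[m],l1[m],np.ones(m.sum())],C[m][:,2],rcond=None)[0]
    v,u=np.nonzero(m);w=at_z(p,np.c_[u,v],h);f=np.c_[(w-q)@X,(w-q)@Y];c=rect(w)
    print(n,m.sum(),'slope',k[:2].round(4),'z mid',(k[2]+110*k[0]).round(1),'tool frame',rect(f),'x',f[:,0].min().round(1),'world',c)
go(*map(float,sys.argv[3:7]),st)
E
python3 dr.py d1 24 530 -190 194 165.4
```

```text
Traceback (most recent call last):
  File "dr.py", line 5, in <module>
    print('F',st['contact_force'].round(1),'grip',st['grasp_force'].round(1))
                                                  ^^^^^^^^^^^^^^^^^^^^^^^
AttributeError: 'float' object has no attribute 'round'
```

```bash
sed -i "s/st\['grasp_force'\].round(1)/st['grasp_force']/" dr.py; python3 dr.py d1 24 530 -190 194 165.4
```

```text
F [ 0.7  0.2 -0.5] grip 58.86485517024994
top 544 slope [-0.026  -0.0044] z mid 25.8 tool frame (array([142.7,   1.2]), array([51.6, 98.2]), 0.4) x 116.7 world (array([ 662.5, -223. ]), array([98.2, 51.6]), 75.7)
scene 761 slope [0.0031 0.0058] z mid 24.1 tool frame (array([108. ,  -7.8]), array([125.5, 122.9]), 89.8) x 46.6 world (array([ 626.6, -223. ]), array([125.5, 122.9]), 75.1)
now [ 523.9 -188.   195.1] ang 165.34 tilt [ 1.6e-03 -3.0e-04 -1.0e+00] slide [-0.0064 -0.0004  0.0011] dist 7.0 roll -0.06 t 8.225
```

Request:
{"name": "carry_out", "arguments": {"slide": [[-0.003,0,0],[-0.006,0,0],[-0.006,0,-0.002],[-0.006,0,-0.005],[-0.006,0,-0.01],[-0.006,0,-0.018],[-0.006,0,-0.025],[-0.006,0,-0.03]], "roll": [0,0,0,0,0,0,0,0], "claw": [0,0,0,0,0,0,0,0]}}

```text
clock: 9.32
position: [528.3, -189.2, 225.4]
ee_rot: [0.128, 0.992, 0.0, 0.0]
contact_force: [-0.2, -0.1, -2.2]
gripper_width: 17.2
grasp_force: 58.7
```

```bash
python3 dr.py d2 48 380 -150 240 175; python3 - <<'E'
import cv2
a=cv2.imread('pics/d2scene.png')[130:290,230:430]
cv2.imwrite('pics/d2c.png',cv2.resize(a,None,fx=3.6,fy=3.6,interpolation=cv2.INTER_CUBIC))
E
```

```text
F [-0.2 -0.1 -2.2] grip 58.69827926158905
top 337 slope [-0.0051  0.002 ] z mid 51.1 tool frame (array([151. ,   2.5]), array([ 40.4, 103.2]), 10.2) x 121.9 world (array([ 675.1, -225. ]), array([103.2,  40.4]), 85.5)
scene 644 slope [ 0.0104 -0.0041] z mid 50.6 tool frame (array([106.8,   0.7]), array([103.1, 120.8]), 89.9) x 46.4 world (array([ 631.9, -215.6]), array([103.1, 120.8]), 75.3)
now [ 528.3 -189.2  225.4] ang 165.32 tilt [ 7.e-04 -0.e+00 -1.e+00] slide [ 0.1534  0.0003 -0.0147] dist 154.0 roll -9.68 t 9.325
```

View pics/d2c.png

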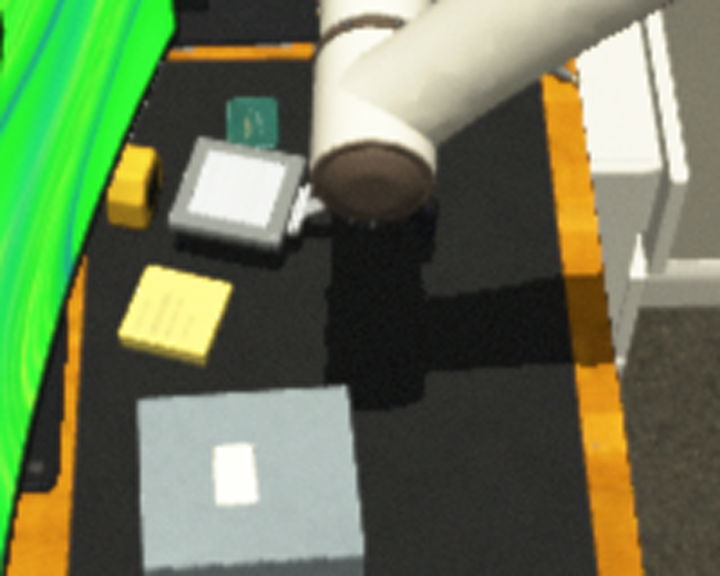

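d2c: the drive (238,190) rides level against the heel, with tin, tape and pad undisturbed. I'll retreat gently and refine the box pose meanwhile.

Request:
{"name": "carry_out", "arguments": {"slide": [[0.005,0,0],[0.015,0,0],[0.03,0,0],[0.05,0,0],[0.073,0,0],[0.097,0,0],[0.119,0,0],[0.135,0,0]], "roll": [0,0,0,0,0,0,0,0], "claw": [0,0,0,0,0,0,0,0]}}

```text
clock: 10.42
position: [395.8, -154.7, 224.8]
ee_rot: [0.128, 0.992, 0.0, -0.0]
contact_force: [0.7, 0.3, -1.4]
gripper_width: 17.0
grasp_force: 58.7
```

Request:
{"name": "carry_out", "arguments": {"slide": [[0.009,0.001,0],[0.014,0.004,0],[0.016,0.012,0],[0.016,0.024,0],[0.016,0.04,0],[0.016,0.056,0],[0.016,0.072,0],[0.016,0.085,0]], "roll": [0,0,-1,-3,-6,-9,-12,-14], "claw": [0,0,0,0,0,0,0,0]}}

```text
clock: 11.42
position: [404.4, -67.5, 224.7]
ee_rot: [0.004, 1.0, 0.0, 0.0]
contact_force: [-0.5, -0.0, -2.4]
gripper_width: 17.1
grasp_force: 58.7
```

```bash
cat > box.py <<'E'
from h import *
for f in ['top0','d3top','d3scene']:
    p=dict(np.load(f+'.npz'));C=cloud(p)
    m=(abs(C[...,2]-88)<7)&(C[...,0]>520)&(C[...,0]<730)&(C[...,1]>0)&(C[...,1]<190)&(p['img'].min(2)>90)
    v,u=np.nonzero(m);P=C[m];print(f,m.sum(),rect(at_z(p,np.c_[u,v],88)))
    for r in place_of(p,'dust_box')[:1] if 0 else []: pass
E
python3 dr.py d3 51 373 77 225.4 183.4; python3 box.py
```

```text
F [-0.5 -0.  -2.4] grip 58.70600938796997
top 1293 slope [-0.0009 -0.0011] z mid 51.5 tool frame (array([116.3,   1.5]), array([97.6, 98.6]), 0.7) x 67.0 world (array([520.8, -67. ]), array([97.6, 98.6]), 0.2)
scene 916 slope [0.0068 0.0001] z mid 51.0 tool frame (array([106.2,   5.8]), array([101.8, 122.2]), 89.4) x 45.0 world (array([510.7, -62.6]), array([101.8, 122.2]), 88.9)
now [404.4 -67.5 224.7] ang 179.5 tilt [ 4.e-04  0.e+00 -1.e+00] slide [ 0.0327  0.1442 -0.0007] dist 148.0 roll -3.9 t 11.425
top0 3955 (array([630.6,  93.9]), array([164.5, 149.5]), 3.3)
d3top 3936 (array([630.5,  93.8]), array([164.6, 149.3]), 3.3)
d3scene 2871 (array([631.7,  96. ]), array([164.7, 154.8]), 3.3)
```

Request:
{"name": "carry_out", "arguments": {"slide": [[0.005,0,0],[0.015,0,0],[0.026,0.003,0],[0.031,0.012,0],[0.031,0.026,0],[0.031,0.044,0],[0.031,0.064,0],[0.031,0.085,0]], "roll": [0,0,0,0,0,0,-1,-2], "claw": [0,0,0,0,0,0,0,0]}}

```text
clock: 12.52
position: [373.5, 17.6, 224.9]
ee_rot: [-0.012, 1.0, 0.0, 0.0]
contact_force: [0.3, 0.5, -2.6]
gripper_width: 16.9
grasp_force: 58.8
```

Request:
{"name": "carry_out", "arguments": {"slide": [[0,0.02,0],[0,0.037,0],[0,0.05,0],[0,0.057,0],[0,0.06,0],[0,0.06,0]], "roll": [-0.5,-1,-1.5,-1.8,-1.8,-1.8], "claw": [0,0,0,0,0,0]}}

```text
clock: 13.28
position: [372.2, 76.5, 224.7]
ee_rot: [-0.027, 1.0, -0.0, -0.0]
contact_force: [0.2, -1.0, -2.1]
gripper_width: 16.7
grasp_force: 58.8
```

```bash
python3 dr.py d3 51 525 87 223 183.3; python3 - <<'E'
import cv2
a=cv2.imread('pics/d3scene.png')[170:330,230:430]
cv2.imwrite('pics/d3c.png',cv2.resize(a,None,fx=3.6,fy=3.6,interpolation=cv2.INTER_CUBIC))
E
```

```text
F [ 0.2 -1.  -2.1] grip 58.76230180263519
top 1400 slope [ 0.0061 -0.0012] z mid 51.3 tool frame (array([125.3,  -3.5]), array([116.9, 119.4]), 0.2) x 67.0 world (array([497.5,  79.8]), array([116.9, 119.4]), 3.3)
scene 1071 slope [0.0076 0.0031] z mid 50.6 tool frame (array([105.9,   3.9]), array([101.6, 121.9]), 89.8) x 44.9 world (array([477.7,  86.2]), array([121.9, 101.6]), 2.9)
now [372.2  76.5 224.7] ang 183.11 tilt [-2.e-04 -1.e-04 -1.e+00] slide [-0.1531  0.0022  0.0016] dist 153.0 roll -0.19 t 13.275
```

View pics/d3c.png

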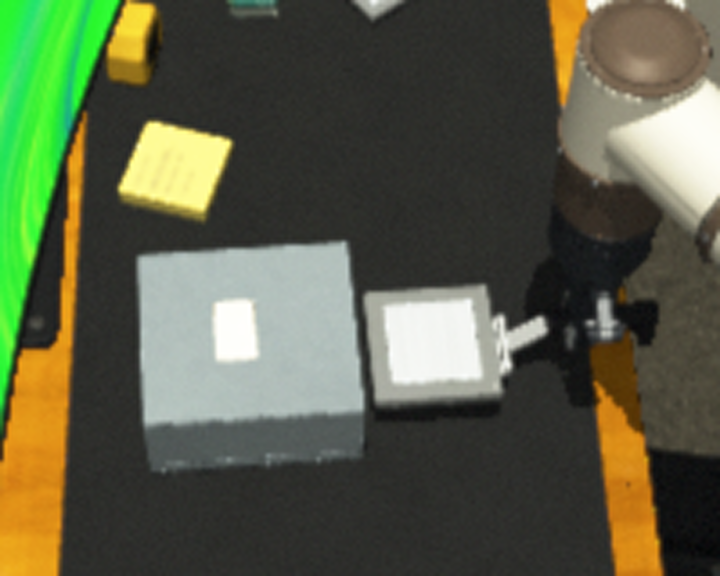

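d3c: the drive (432,345) is lined up in front of the box (250,350), level on the blade. Pushing in now.

Request:
{"name": "carry_out", "arguments": {"slide": [[-0.003,0.001,0.001],[-0.01,0.002,0.002],[-0.018,0.002,0.002],[-0.027,0.002,0.002],[-0.037,0.002,0.002],[-0.047,0.002,0.002],[-0.057,0.002,0.002],[-0.067,0.002,0.002]], "roll": [-0.1,-0.2,-0.2,-0.2,-0.2,-0.2,-0.2,-0.2], "claw": [0,0,0,0,0,0,0,0]}}

```text
clock: 14.38
position: [439.8, 82.3, 222.6]
ee_rot: [-0.029, 1.0, -0.0, -0.0]
contact_force: [0.2, -0.0, -3.4]
gripper_width: 16.7
grasp_force: 58.7
```

```bash
python3 dr.py d4 49 525 87 223 183.3
```

```text
F [ 0.2 -0.  -3.4] grip 58.65989685058594
top 185 slope [0.0419 0.0018] z mid 49.1 tool frame (array([ 1.013e+02, -1.000e-01]), array([100.1,  37.1]), 82.2) x 76.2 world (array([541.,  88.]), array([100.1,  37.1]), 85.5)
scene 484 slope [0.0356 0.0062] z mid 49.4 tool frame (array([76.1,  4.2]), array([ 61.8, 100.7]), 0.3) x 45.2 world (array([515.5,  90.9]), array([ 61.8, 100.7]), 3.6)
now [439.8  82.3 222.6] ang 183.32 tilt [-1.e-04 -1.e-04 -1.e+00] slide [-0.0853 -0.0002 -0.0004] dist 85.0 roll 0.02 t 14.375
```

Request:
{"name": "carry_out", "arguments": {"slide": [[-0.01,0,0],[-0.021,0,0],[-0.033,0,0],[-0.045,0,0],[-0.057,0,0],[-0.069,0,0],[-0.08,0,0],[-0.086,0,0]], "roll": [0,0,0,0,0,0,0,0], "claw": [0,0,0,0,0,0,0,0]}}

```text
clock: 15.48
position: [525.7, 87.3, 222.7]
ee_rot: [-0.029, 1.0, 0.0, 0.0]
contact_force: [-0.5, -0.1, -1.8]
gripper_width: 17.3
grasp_force: 58.8
```

```bash
python3 dr.py d4 49 525 87 216 183.3; python3 - <<'E'
import cv2
a=cv2.imread('pics/d4scene.png')[200:320,260:410];b=cv2.imread('pics/d4top.png')[180:320,250:410]
import numpy as np
f=lambda i:cv2.resize(i,(390,520),interpolation=cv2.INTER_CUBIC)
cv2.imwrite('pics/d4c.png',np.hstack([f(a),f(b)]))
E
```

```text
F [-0.5 -0.1 -1.8] grip 58.84474039077759Traceback (most recent call last):
  File "dr.py", line 12, in <module>
    print(n,m.sum(),'slope',k[:2].round(4),'z mid',(k[2]+110*k[0]).round(1),'tool frame',rect(f),'x',f[:,0].min().round(1),'world',c)
                                                                                                     ~~~~~~~~~~^^
    return umr_minimum(a, axis, None, out, keepdims, initial, where)
ValueError: zero-size array to reduction operation minimum which has no identity
```

View pics/d4c.png

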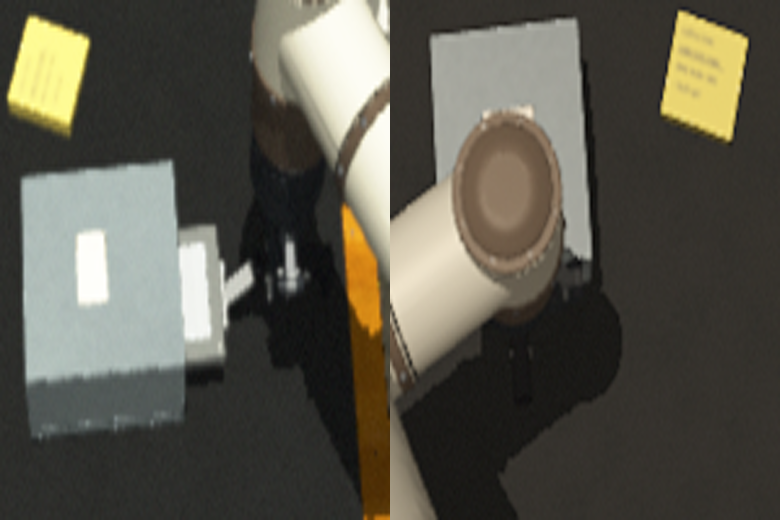

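d4c: the right half, which is current, shows the hand over the box front at (505,210) and the pad untouched. The left half is the earlier mid-push frame. Lowering now.

Request:
{"name": "carry_out", "arguments": {"slide": [[0,0,0.002],[0,0,0.004],[0,0,0.006],[0,0,0.007],[0,0,0.008],[0,0,0.0085],[0,0,0.0085]], "roll": [0,0,0,0,0,0,0], "claw": [0,0,0,0,0,0,0]}}

```text
clock: 16.4
position: [524.9, 87.3, 214.3]
ee_rot: [-0.029, 1.0, 0.0, 0.0]
contact_force: [-0.7, -0.3, -1.3]
gripper_width: 17.1
grasp_force: 59.0
```

```bash
python3 - <<'E'
from h import *
for i in range(4):
    st=read_state();print(st['contact_force'].round(2),st['wrist_torque'].round(3),st['position'].round(1));get_image('top') if i<3 else 0
p=get_image('scene');save(p,'d5scene.png')
a=p['img'][200:320,260:410,::-1];cv2.imwrite('pics/d5c.png',cv2.resize(a,None,fx=5,fy=5,interpolation=cv2.INTER_CUBIC))
E
```

```text
[-0.72 -0.3  -1.33] [-0.043  0.472  0.003] [524.9  87.3 214.3]
[-1.97 -0.29 -1.6 ] [-0.007  0.466 -0.032] [525.   87.3 214.3]
[-1.09  0.03 -0.9 ] [-0.07   0.432  0.079] [525.   87.3 214.2]
[-1.86 -0.8  -0.71] [-0.107  0.503  0.063] [525.   87.3 214.3]
```

View pics/d5c.png

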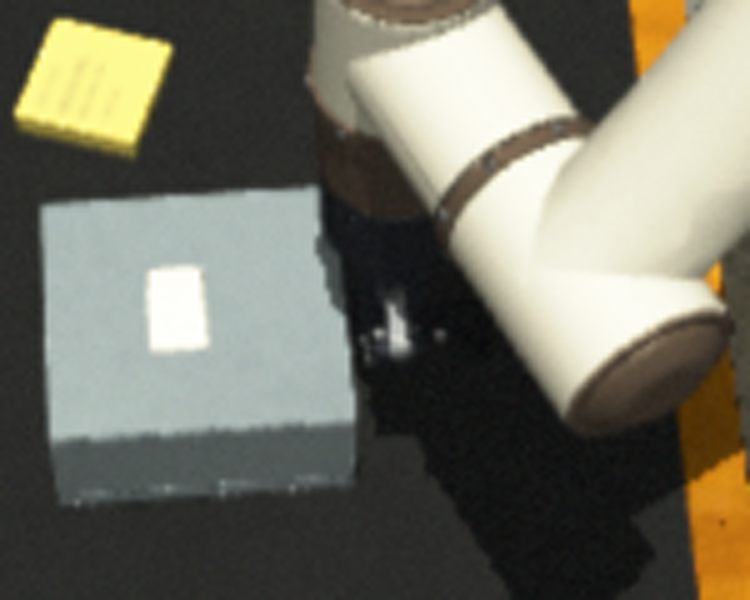

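Request:
{"name": "carry_out", "arguments": {"slide": [[0.003,0,0],[0.009,0,0],[0.017,0,0],[0.026,0,0],[0.036,0,0],[0.046,0,0],[0.056,0,0],[0.066,0,0]], "roll": [0,0,0,0,0,0,0,0], "claw": [0,0,0,0,0,0,0,0]}}

```text
clock: 17.6
position: [458.4, 83.4, 214.3]
ee_rot: [-0.029, 1.0, 0.0, 0.0]
contact_force: [-0.8, 0.5, -1.2]
gripper_width: 17.0
grasp_force: 59.0
```

Request:
{"name": "carry_out", "arguments": {"slide": [[0.01,0,0],[0.022,0,0],[0.034,0,0],[0.046,0,0],[0.058,0,0],[0.07,0,0],[0.08,0,0],[0.088,0,0]], "roll": [0,0,0,0,0,0,0,0], "claw": [0,0,0,0,0,0,0,0]}}

```text
clock: 18.6
position: [370.6, 78.3, 214.3]
ee_rot: [-0.029, 1.0, 0.0, 0.0]
contact_force: [-0.2, -0.1, -0.7]
gripper_width: 17.4
grasp_force: 59.0
```

```bash
cp box.py b2.py; python3 chk.py d6 440 -57 193 270.7; python3 - <<'E'
from h import *
for n in ['top','scene']:
    p=dict(np.load('d6'+n+'.npz'))
    for t in ['flap_edge','drive']:
        for r in place_of(p,t)[:3]: print(n,t,round(r['conf'],2),np.round(r['at']),at_z(p,r['at'],36)[0].round(1)) if 0 else None
a=cv2.imread('pics/d6top.png')[195:325,240:420];b=cv2.imread('pics/d6scene.png')[200:310,260:410]
f=lambda i:cv2.resize(i,(400,400*i.shape[0]//i.shape[1]),interpolation=cv2.INTER_CUBIC)
a,b=f(a),f(b);cv2.imwrite('pics/d6c.png',np.hstack([a[:280],b[:280]]))
E
```

```text
top 478 blade slope x,y [ 0.0062 -0.0083] top z rel at heel,tip 3.13 3.7
  blade rect in tool frame (array([117.2,   1.9]), array([73.2, 49.9]), 0.3) x 80.7 153.8
   lifter_tip 0.6 [521.   81.3  23.3] L 150.3 -5.8
   lifter_heel 0.65 [426.   88.4  23.3] L 55.8 6.9
scene 427 blade slope x,y [0.0118 0.0049] top z rel at heel,tip 2.35 3.44
  blade rect in tool frame (array([104.3,   1. ]), array([102.2,  52.2]), 0.6) x 53.2 155.5
   lifter_tip 0.8 [520.5  84.2  23.3] L 150.0 -2.9
   lifter_heel 0.95 [434.9  88.8  23.3] L 64.7 6.7
now [370.6  78.3 214.3] ang 183.34 tilt [ 2.e-04  1.e-04 -1.e+00] slide [-0.0614 -0.1391  0.0213] dist 154.0 roll -87.36 t 18.6
```

View pics/d6c.png

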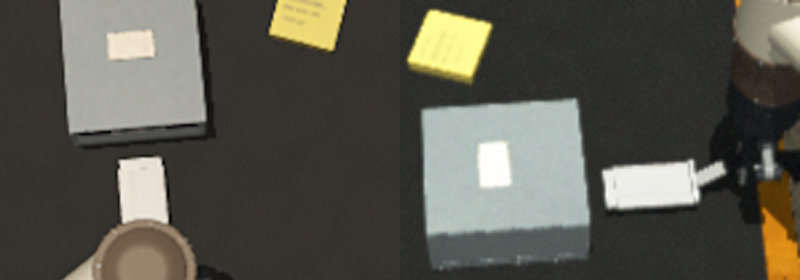

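d6c: the blade is out of the box (tip ~(140,158) in the left half). I'll carry the lifter back to its open spot, turning it well clear of the box.

Request:
{"name": "carry_out", "arguments": {"slide": [[0,-0.005,-0.015],[0.002,-0.03,-0.03],[0.004,-0.065,-0.03],[0.006,-0.1,-0.03],[0.008,-0.13,-0.03],[0.008,-0.135,-0.03],[0.008,-0.135,-0.03],[0.008,-0.135,-0.03]], "roll": [0,0,-10,-20,-30,-40,-50,-60], "claw": [0,0,0,0,0,0,0,0]}}

```text
clock: 20.1
position: [371.1, -57.2, 244.1]
ee_rot: [-0.527, 0.85, 0.0, -0.0]
contact_force: [0.3, 0.1, -0.7]
gripper_width: 17.0
grasp_force: 59.1
```

```bash
python3 -c "
from h import *
go(440,-57,200,270.7)"
```

```text
now [371.1 -57.2 244.1] ang 243.61 tilt [-1.e-04 -0.e+00 -1.e+00] slide [-0.0308 -0.0617  0.0441] dist 82.0 roll -27.09 t 20.1
```

Request:
{"name": "carry_out", "arguments": {"slide": [[-0.006,-0.012,0],[-0.017,-0.033,0],[-0.026,-0.052,0.01],[-0.031,-0.0615,0.025],[-0.031,-0.0615,0.038],[-0.031,-0.0615,0.046],[-0.031,-0.0615,0.049],[-0.031,-0.0615,0.05]], "roll": [-9,-18,-27.1,-27.1,-27.1,-27.1,-27.1,-27.1], "claw": [0,0,0,0,0,0,0,0]}}

```text
clock: 21.1
position: [439.8, -56.8, 194.3]
ee_rot: [0.71, -0.704, 0.0, -0.0]
contact_force: [-0.2, -0.6, -1.2]
gripper_width: 17.3
grasp_force: 59.1
```

Request:
{"name": "carry_out", "arguments": {"slide": [[0,0,0.0005],[0,0,0.001]], "roll": [0,0], "claw": [0,0]}}

```text
clock: 21.35
position: [440.0, -56.7, 193.7]
ee_rot: [0.71, -0.704, 0.0, -0.0]
contact_force: [-1.6, 1.9, 4.1]
gripper_width: 17.1
grasp_force: 59.7
```

Touched down with about 4 N. Releasing and rising.

Request:
{"name": "carry_out", "arguments": {"slide": [[0,0,0],[0,0,0],[0,0,-0.001],[0,0,-0.003],[0,0,-0.015],[0,0,-0.045],[0,0,-0.09],[0,0,-0.14]], "roll": [0,0,0,0,0,0,0,0], "claw": [0.02,0.035,0.055,0.075,0.085,0.085,0.085,0.085]}}

```text
clock: 22.35
position: [439.5, -56.9, 335.2]
ee_rot: [0.71, -0.704, -0.0, 0.0]
contact_force: [0.4, -0.5, 0.2]
gripper_width: 85.0
grasp_force: 0.0
```

Request:
{"name": "carry_out", "arguments": {"slide": [[0.03,0.0,-0.04],[0.08,0.0,-0.08],[0.14,0.0,-0.11],[0.2,0.0,-0.12],[0.26,0.0,-0.12],[0.3,0.0,-0.12]], "roll": [0,0,0,0,0,0], "claw": [0.085,0.085,0.085,0.085,0.085,0.085]}}

```text
clock: 23.1
position: [441.2, -359.1, 454.2]
ee_rot: [0.709, -0.705, 0.001, -0.0]
contact_force: [0.5, 0.3, -0.3]
gripper_width: 84.9
grasp_force: 0.0
```

```bash
python3 - <<'E'
from h import *
st=read_state();print(st['clock'],st['position'],st['gripper_width'],st['contact_force'])
p=get_image('top');save(p,'e.png');C=cloud(p)
yaw=np.radians(3.3);X=np.array([np.cos(yaw),np.sin(yaw)]);Y=np.array([-X[1],X[0]])
d=C[...,:2]-[630,93.5];bx=d@X;by=d@Y;bz=C[...,2]-2
m=(abs(by)<60)&(bx<-40)&(bx>-100)&(bz>3)&(bz<82)
for lo in range(0,82,8):
    k=m&(bz>=lo)&(bz<lo+8);print(lo,k.sum(),bx[k].mean().round(1) if k.any() else '')
for t,z in [('memo_pad',2),('mint_tin',2),('tape_measure',2),('drive',2),('lifter',2),('lifter_tip',2),('mouse',2),('mug',2),('flap_edge',36)]:
    for r in place_of(p,t)[:2]: print(t,round(r['conf'],2),at_z(p,r['at'],z)[0].round(1))
for n,seed,z in [('box',(285,205),88),('blade',(320,300),3.5)]:
    k=comp(p['img'].min(2)>90,C,seed);v,u=np.nonzero(k);print(n,k.sum(),rect(at_z(p,np.c_[u,v],z)),np.nanmedian(C[k][:,2]))
a=p['img'][160:340,250:510,::-1];cv2.imwrite('pics/ec.png',cv2.resize(a,None,fx=3,fy=3,interpolation=cv2.INTER_CUBIC))
E
```

```text
23.1 [ 441.22749842 -359.10096877  454.21097597] 84.89967606641216 [ 0.49144535  0.3280321  -0.2598591 ]
0 84 -89.8
8 51 -79.6
16 130 -77.7
24 3 -77.7
32 3 -76.2
40 41 -76.7
48 32 -76.4
56 10 -76.6
64 0 
72 2 -65.7
80 17 -66.2
memo_pad 0.59 [ 696.4 -121.     2. ]
mint_tin 0.57 [ 633.6 -324.4    2. ]
mint_tin 0.39 [443.  101.9   2. ]
tape_measure 0.75 [ 729.8 -239.1    2. ]
drive 0.5 [ 511.6 -327.9    2. ]
lifter 0.72 [445.7 -64.3   2. ]
lifter_tip 0.69 [446.3  95.    2. ]
mouse 0.91 [436.7 433.6   2. ]
mouse 0.69 [ 728.5 -245.6    2. ]
mug 0.78 [594.6 394.8   2. ]
flap_edge 0.66 [559.8  82.1  36. ]
box 4051 (array([629.8,  93.2]), array([165.7, 150.6]), 3.2) 88.86567764994516
blade 906 (array([439.8,  33.9]), array([ 53. , 127.3]), 0.5) 5.726681527504297
```

View pics/ec.png

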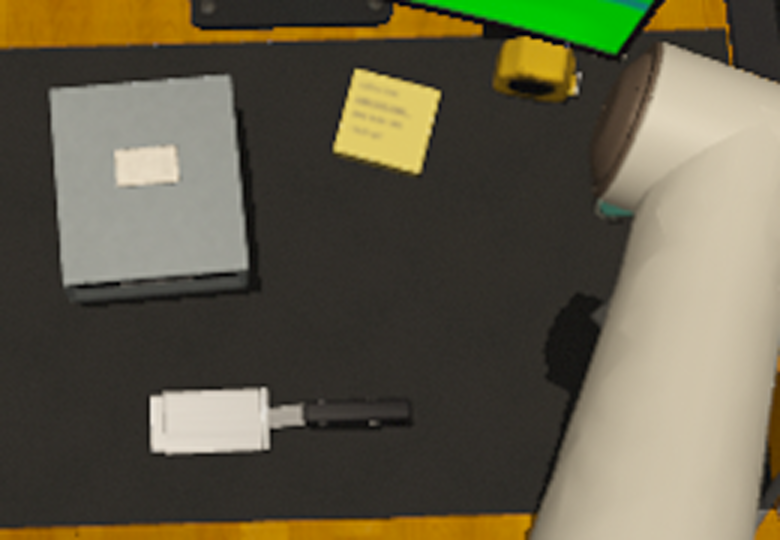

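ec: the flap face is upright at box x ≈ −76.5 and looks shut in front of the drive. The lifter lies flat at (280,415), and pad and tape are where they were. Handing in.

```bash
python3 -c "
from bench import *
print(job_done())"
```

```text
the job is handed in; nothing more can be done
None
```

I set the 100 mm drive inside the dust box and the flap reads shut behind it; the lifter lies flat on the open mat, released, and the other things show no sign of having moved. I handed the job in at about 23 s; no verdict came back.

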